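# Line up bench containers by height

## Task

Line up the four containers that stand along the front of the bench (dark bottle, cream jar, dark jar and small paste cup) on the metal strip, one upright in the middle of each ring mark, in order of height: the tallest beside the strip's tall end block, then down to the shortest at the other end. Keep them upright all the time, and leave the USB tester lying near where it is.

Things in the scene. Friction and masses are not known exactly. Their poses are not given: they have to be found in the camera images.
- bottle_center (a point): dark round bottle with a blue label and a narrow grey cap: body 56 mm in diameter up to the shoulder (about 110 mm up), cap about 26 mm wide, 150 mm high over all, about 0.15 kg; grasp it round the body. The point lies on its axis half-way up (75 mm above its underside). z axis up
- wide_jar_center (a point): cream-coloured round jar with a lid, 45 mm in diameter, 58 mm high, about 0.08 kg. The point lies on its axis half-way up (29 mm above its underside). z axis up
- dark_jar_center (a point): dark blue round jar with a black lid, 36 mm in diameter, 46 mm high, about 0.06 kg. The point lies on its axis half-way up (23 mm above its underside). z axis up
- small_cup_center (a point): small pale blue cup filled to the brim with solid orange paste, 30 mm in diameter at the rim and a little narrower at the foot, 34 mm high, about 0.04 kg. The point lies on its axis half-way up (17 mm above its underside). z axis up
- mark_1 (a point): ring mark 1 of 4 on the strip: a dark printed circle 65 mm in diameter with a dot in the middle, flat. The point is its centre, on the strip's upper face (10 mm above the bench). The strip is a fixed bare-metal board 80 x 316 mm; the marks stand 76 mm apart along its y axis, number 1 at its -y end, number 4 at its +y end. y axis along the row, z up
- mark_2 (a point): ring mark 2 of 4 on the strip: a dark printed circle 65 mm in diameter with a dot in the middle, flat. The point is its centre, on the strip's upper face (10 mm above the bench). The strip is a fixed bare-metal board 80 x 316 mm; the marks stand 76 mm apart along its y axis, number 1 at its -y end, number 4 at its +y end. y axis along the row, z up
- mark_3 (a point): ring mark 3 of 4 on the strip: a dark printed circle 65 mm in diameter with a dot in the middle, flat. The point is its centre, on the strip's upper face (10 mm above the bench). The strip is a fixed bare-metal board 80 x 316 mm; the marks stand 76 mm apart along its y axis, number 1 at its -y end, number 4 at its +y end. y axis along the row, z up
- mark_4 (a point): ring mark 4 of 4 on the strip: a dark printed circle 65 mm in diameter with a dot in the middle, flat. The point is its centre, on the strip's upper face (10 mm above the bench). The strip is a fixed bare-metal board 80 x 316 mm; the marks stand 76 mm apart along its y axis, number 1 at its -y end, number 4 at its +y end. y axis along the row, z up
- end_block_top (a point): grey end block, 80 x 26 mm and 50 mm high, fixed against one end of the strip (either end: beside mark 1 or beside mark 4, 58 mm from that mark's centre). The point is the middle of its top. At the strip's other end is a grey foot of the same outline only 10 mm high
- usb_tester: bystander: white USB tester lying loose on the bench, 70 x 30 x 12 mm; origin at the middle of its underside. Leave alone. (Other things on the bench, such as a round dish and a phone, are fixed; a tall fixed microscope stands on the far side of it, to the right of the strip: keep arm and gripper clear of it)
Not all that is in view belongs to the job. Leave any pink or yellow look-alike of the part that bears dark_jar_center alone.

How it is judged:
By the outcome, as a careful person would: the job done as asked, in the order asked, and still so for the second after the job is handed in, with the robot touching nothing.
It also fails if it takes over 112 s, if anything falls off the work surface, if the arm or the gripper's body presses on something with over 40 N, if the wrist force passes 120 N, or if a joint passes its speed limit or range.

## Robot

A 6-joint arm with a two-finger parallel gripper is mounted at the origin on a cart in front of the work surface, level with it; the furniture and walls round the work are solid. World frame = base frame: x ahead of the robot, y to its left, z up, the work surface at z = 0. Lengths are in m, angles in rad, forces in N, time in s.
With the tool pointing down it reaches from about 0.3 to 0.875 m from the base axis. Payload 6.4 kg.
Tool frame: the origin (TCP) lies on the centre line of the jaws, within the pads' length; the fingertips stand 25 mm ahead of it and the grasp point (between the pads) lies 6 mm ahead of it; z points along the fingers, y is the line along which they close (so a half turn about z gives the same grasp; the last joint's range is limited). The gripper opens to 85 mm and grips with 20 to 120 N. Pads are 22 mm wide; open, the fingers measure 114 mm over their backs; the gripper's body (76 mm by 85 mm) begins 54 mm behind the grasp point. The pads swing forward as they close: fully open they stand 13 mm farther back than shut.
Start: joints at [-1.424, 0.181, 1.607, -0, 1.354, -0.206], TCP at [0.199, -0.54, 0.224] pointing down, gripper open.
Joint ranges: [-2.99, 2.99], [-0.89, 2.07], [0.3, 2.58], [-1.14, 4.28], [0, 2.63], [-3.12, 3.12]. Speed limits (rad/s): [2.57, 2.57, 3.01, 3.14, 3.14, 3.14].

## Interface

Orientations are given as a unit quaternion [w, x, y, z].
In Python, from bench import get_obs, camera, hand_in, spot_in gives the robot as it stands.
- The arm moves only by the shell command python3 -m jog 'ROWS'. ROWS is JSON, one flat list of numbers, 7 for each row, row after row: the shift along the tool's x, y, z in m, then the turn, a rotation vector about the tool's x, y, z in rad, then the closure, from 0 (fully open) to 1 (shut). A call has 1 to 20 rows; each row is the pose to reach, as a shift and turn from the pose commanded when the call began, along the tool's axes at that moment; what a row does not reach only later rows make up. A row lasts 1/8 s, in which the tool goes at most 62.5 mm and 10.7 degrees, less where a joint would pass 70% of its speed; a pose out of reach is approached as far as the arm can. A call with a gripper value outside its range is refused whole. The fingers move at their own pace and stop on an object; the grip force is fixed at half the most. Time passes only in rows, so rows that repeat a pose let the fingers close. It gives the time, the measured TCP pose, the force, the opening and the grip force at its end, in the units of the state.
- get_obs(): the state, without advancing time (a new reading comes with each control period).
- camera(name): name is "side" or "top"; returns a dict with "frame" (480x640x3 uint8, red, green, blue), "mtx" (3x3 intrinsics, pixels), "extrinsics" (4x4, takes a point from camera to world coordinates). Camera axes: x right, y up, looking along -z (the intrinsics and any distortion apply to the point x, -y, -z); pixel columns grow to the right and rows downward; lengths in m; the calibration is good to about 2 mm. A picture is of the moment at which its call begins. There is no depth.
- hand_in(): hands the job in; it is judged then, once.
Trained networks look in a picture, given as the dict that the camera call returned (one of the last four; its "shot" number tells which), for a name from the list of things; names that differ only in an ending like _2 or _b are one class to them, and where a whole thing is asked for, a point or a joint stands for the part that bears it (a point fixed in the world has none). Each returns a list of dicts, best first, with "confidence" (0 to 1); they miss things now and then, are a little off and sometimes report something else, mostly with a low value. They report only what shows in the picture. A call takes as long as a camera call. They do not tell look-alikes from the thing itself.
- spot_in(picture, name): "xyz" ([x, y, z] in m, in world coordinates, good to about 4 mm: the middle of the surface that is visible of it).
The state is a dict: "time_s": time; "q": joint angles; "dq": joint speeds; "joint_efforts": joint torques, N m; "eef_pos": TCP position; "eef_rot": TCP orientation; "wrist_force": force on the tool from outside, world axes, zero at the start; "torque": the same for the moment, N m; "opening": opening from 0.0 (shut) to 1.0 (fully open); "grasp_force": force on a finger pad.
Only numpy, scipy, OpenCV 4.12 (cv2) and the standard library are available. Lean on these libraries where they do the work, as an engineer would, in place of code of your own. Each camera call takes 0.05 s, during which the arm holds its last target. There are 200 camera calls.

## Working session

There is one attempt and no reset: what is moved stays moved. The work goes in short steps, Python scripts to look and compute and a shell command to move; the robot and the scene stay as the last step left them, time stands still between calls to the robot, and variables do not carry over. Pictures are saved under pics/ and viewed, at most 14 in all, crops included, and the job is handed in when it is done.

```bash
mkdir -p pics; ls; cat > h.py <<'E'
import numpy as np,cv2
from bench import *
from scipy.spatial.transform import Rotation as R
def ray(p,u,v):
    K=p["mtx"];E=np.array(p["extrinsics"])
    d=np.linalg.inv(np.array(K))@[u,v,1]; d=E[:3,:3]@[d[0],-d[1],-d[2]]
    return E[:3,3],d
def at(p,u,v,z):
    o,d=ray(p,u,v); return o+d*(z-o[2])/d[2]
def px(p,X):
    E=np.array(p["extrinsics"]); c=E[:3,:3].T@(np.array(X)-E[:3,3])
    k=np.array(p["mtx"])@[c[0],-c[1],-c[2]]; return (k[:2]/k[2]).round(0)
E
cat > look.py <<'E'
from h import *
o=get_obs(); print(o["time_s"],o["eef_pos"],o["eef_rot"],o["opening"])
for n in("top","side"):
    p=camera(n); cv2.imwrite(f"pics/{n}0.png",p["frame"][:,:,::-1]); print(n,p.keys(),np.round(p["extrinsics"],3).tolist(),np.round(p["mtx"],1).tolist())
    for t in "bottle_center wide_jar_center dark_jar_center small_cup_center mark_1 end_block_top usb_tester".split():
        for d in spot_in(p,t)[:5]: print(t,np.round(d["xyz"],3),round(d["confidence"],2),px(p,d["xyz"]))
E
python3 look.py
```

```text
pics
0.0 [ 0.19860906 -0.53898523  0.22315778] [-9.10875841e-04  9.84477902e-01  1.75506215e-01  1.10540391e-05] 1.0041803661717164
top dict_keys(['frame', 'mtx', 'extrinsics', 'shot']) [[0.001, 0.996, -0.087, 0.489], [-1.0, 0.001, 0.007, 0.055], [0.007, 0.087, 0.996, 0.965], [0.0, 0.0, 0.0, 1.0]] [[437.2, 0.0, 315.6], [0.0, 437.2, 237.7], [0.0, 0.0, 1.0]]
bottle_center [ 0.441 -0.064  0.109] 0.71 [374. 301.]
wide_jar_center [0.45  0.288 0.06 ] 0.62 [199. 295.]
dark_jar_center [0.708 0.042 0.044] 0.64 [319. 173.]
dark_jar_center [0.714 0.122 0.049] 0.59 [281. 169.]
dark_jar_center [0.432 0.059 0.044] 0.49 [311. 303.]
small_cup_center [0.596 0.147 0.01 ] 0.63 [271. 227.]
small_cup_center [0.449 0.155 0.027] 0.43 [266. 295.]
mark_1 [0.601 0.148 0.01 ] 0.88 [270. 224.]
end_block_top [ 0.577 -0.024  0.048] 0.55 [350. 234.]
usb_tester [ 0.443 -0.215  0.01 ] 0.59 [437. 297.]
side dict_keys(['frame', 'mtx', 'extrinsics', 'shot']) [[-0.99, 0.09, -0.11, 0.465], [-0.141, -0.549, 0.824, 0.848], [0.014, 0.831, 0.556, 0.615], [0.0, 0.0, 0.0, 1.0]] [[558.5, 0.0, 314.1], [0.0, 558.5, 236.2], [0.0, 0.0, 1.0]]
bottle_center [ 0.434 -0.049  0.08 ] 0.67 [395. 212.]
bottle_center [0.601 0.18  0.011] 0.5 [284. 312.]
wide_jar_center [0.448 0.31  0.052] 0.65 [377. 365.]
dark_jar_center [0.708 0.053 0.038] 0.8 [238. 248.]
dark_jar_center [0.438 0.069 0.034] 0.74 [389. 270.]
dark_jar_center [0.714 0.132 0.031] 0.69 [223. 278.]
small_cup_center [0.445 0.16  0.028] 0.67 [382. 307.]
small_cup_center [0.599 0.177 0.008] 0.6 [285. 313.]
mark_1 [0.6   0.18  0.012] 0.94 [284. 312.]
end_block_top [ 0.566 -0.014  0.038] 0.63 [321. 235.]
end_block_top [0.447 0.309 0.052] 0.2 [377. 365.]
```

View pics/top0.png

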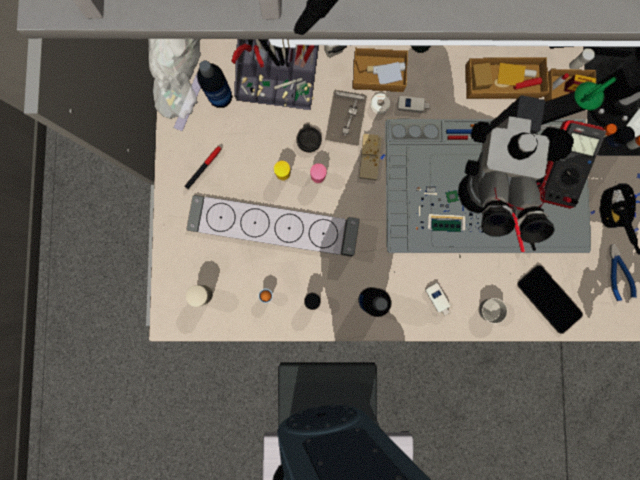

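View pics/side0.png

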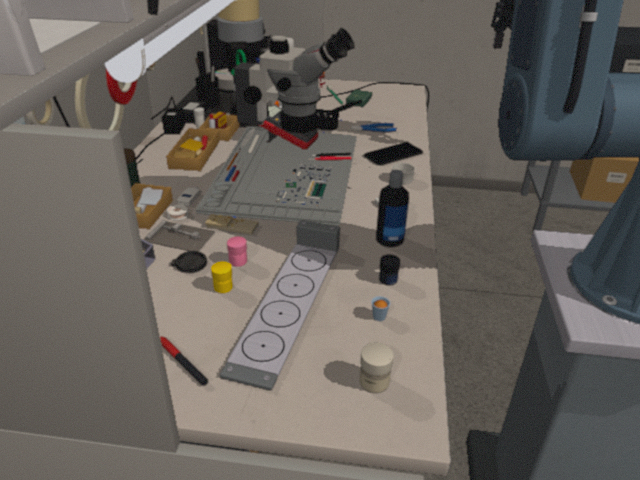

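Top view: the tall block is at (350,237), and the marks are at about (323,233), (289,228), (255,222) and (221,217). The front row is cream jar (197,296), cup (265,296), dark jar (312,300) and bottle (375,301). There are three candidates for the dark jar: (312,300) dark, (282,170) yellow and (318,173) pink. Only the dark one at (312,300) fits the description. I'll confirm it in a crop and refine the measurements.

```bash
cat > m.py <<'E'
from h import *
p=camera("top"); f=p["frame"]; c=f[185:325,175:415,::-1]
cv2.imwrite("pics/crop1.png",cv2.resize(c,None,fx=3,fy=3,interpolation=cv2.INTER_CUBIC))
g=cv2.cvtColor(f,cv2.COLOR_RGB2GRAY)
# ring marks: ellipse fit of dark edge pixels near guess
M=[]
for (u,v) in [(323,233),(289,228),(255,222),(221,217)]:
    big=cv2.resize(g[v-22:v+23,u-22:u+23],None,fx=6,fy=6,interpolation=cv2.INTER_CUBIC)
    h=cv2.HoughCircles(cv2.GaussianBlur(big,(7,7),2),cv2.HOUGH_GRADIENT_ALT if 0 else cv2.HOUGH_GRADIENT,1,200,param1=60,param2=15,minRadius=75,maxRadius=105)
    x,y,r=h[0][0]; uu,vv=u-22+(x+.5)/6-.5,v-22+(y+.5)/6-.5
    X=at(p,uu,vv,.01); M.append(X); print("mark",round(uu,1),round(vv,1),round(r/6,1),X.round(4))
M=np.array(M); print("spacing",np.linalg.norm(np.diff(M,axis=0),axis=1).round(4))
d=M[3]-M[0]; d/=np.linalg.norm(d); s=np.array([114,38,-38,-114])/1000
for k in s: print("fit",(M.mean(0)-d*k).round(4))
print("yaw of row",np.degrees(np.arctan2(d[1],d[0])))
print("block px pred",px(p,M[0]-d*.058+[0,0,.04]))
E
python3 m.py
```

```text
mark 322.8 233.0 13.4 [0.5824 0.0325 0.01  ]
mark 289.7 227.5 14.1 [0.5944 0.1053 0.01  ]
mark 254.5 222.3 14.9 [0.6057 0.1826 0.01  ]
mark 220.5 217.0 13.3 [0.6174 0.2574 0.01  ]
spacing [0.0738 0.0781 0.0757]
fit [0.5824 0.0318 0.01  ]
fit [0.5941 0.1069 0.01  ]
fit [0.6058 0.182  0.01  ]
fit [0.6175 0.2571 0.01  ]
yaw of row 81.15417473146209
block px pred [351. 235.]
```

View pics/crop1.png

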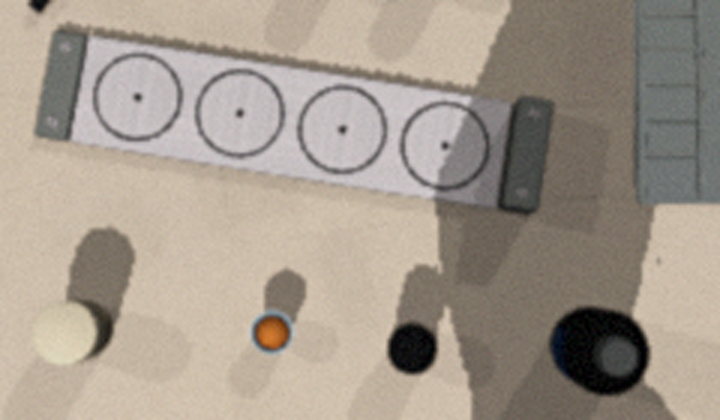

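The crop confirms it: the dark jar is at crop (412,348), the cup at (271,331), the cream lid at (65,333) and the bottle cap at (620,356). The ring dots are at crop (445,146), (342,129), (240,113) and (137,97). The bottle goes last, because beside a standing bottle the gripper body would have only a few mm of clearance.

```bash
cat > pos.py <<'E'
from h import *
p=camera("top"); f=lambda x,y,z: at(p,175+(x+.5)/3-.5,185+(y+.5)/3-.5,z).round(4)
for n,x,y,z in [("wide",65,333,.058),("cup",271,331,.034),("dark",412,348,.046),("cap",620,356,.15)]: print(n,f(x,y,z))
D=np.array([f(*c,.01) for c in [(444.5,146),(342,129),(239.5,113),(137.5,97)]]); print(D, np.linalg.norm(np.diff(D,axis=0),axis=1))
s=camera("side")
for n,x,y,z in [("m1",309.5,260.5,.01),("m4",264,346,.01)]: print(n,at(s,x,y,z).round(4))
E
cat > go.py <<'E'
import sys; from h import *
# print tool-frame shift & turn from the present pose to world x y z with tool y at -8.85 deg
o=get_obs(); q=o["eef_rot"]; r=R.from_quat([q[1],q[2],q[3],q[0]])
a=np.radians(-8.85); c,s=np.cos(a),np.sin(a); T=R.from_matrix(np.array([[-s,c,0],[c,s,0],[0,0,-1]]).T.reshape(3,3).T if 0 else np.array([[-s,c,0],[c,s,0],[0,0,-1.]]).T)
v=list(map(float,sys.argv[1:]))
print("at",np.round(o["eef_pos"],4),"t",o["time_s"],"op",round(o["opening"],3))
print("turn",(r.inv()*T).as_rotvec().round(4))
for k in range(0,len(v),3): print("shift",r.inv().apply(np.array(v[k:k+3])-o["eef_pos"]).round(4))
E
python3 pos.py; python3 go.py .448 .298 .15
```

```text
wide [0.448  0.2936 0.058 ]
cup [0.4483 0.1552 0.034 ]
dark [0.4372 0.056  0.046 ]
cap [ 0.4382 -0.0723  0.15  ]
[[0.5816 0.0325 0.01  ]
 [0.594  0.1075 0.01  ]
 [0.6057 0.1826 0.01  ]
 [0.6174 0.2574 0.01  ]] [0.07601816 0.07600592 0.07570951]
m1 [0.5808 0.0317 0.01  ]
m4 [0.6163 0.2573 0.01  ]
at [ 0.1987 -0.5396  0.2241] t 0.95 op 1.001
turn [ 0.      0.     -1.0635]
shift [ 0.5234 -0.6999  0.0741]
```

```bash
python3 -m jog '[0.522,-0.696,0,0,0,-1.0635,0, 0.522,-0.696,0,0,0,-1.0635,0, 0.522,-0.696,0,0,0,-1.0635,0, 0.522,-0.696,0,0,0,-1.0635,0, 0.522,-0.696,0,0,0,-1.0635,0, 0.522,-0.696,0,0,0,-1.0635,0, 0.522,-0.696,0,0,0,-1.0635,0, 0.522,-0.696,0,0,0,-1.0635,0, 0.522,-0.696,0,0,0,-1.0635,0, 0.522,-0.696,0,0,0,-1.0635,0, 0.522,-0.696,0,0,0,-1.0635,0, 0.522,-0.696,0,0,0,-1.0635,0, 0.522,-0.696,0,0,0,-1.0635,0, 0.522,-0.696,0,0,0,-1.0635,0, 0.522,-0.696,0.06,0,0,-1.0635,0, 0.522,-0.696,0.1,0,0,-1.0635,0, 0.522,-0.696,0.1,0,0,-1.0635,0]'; python3 go.py .448 .2936 .038
```

```text
time_s: 3.08
eef_pos: [0.4453, 0.293, 0.1209]
eef_rot: [-0.001, 0.759, 0.651, -0.004]
wrist_force: [0.5, -0.6, 0.6]
opening: 0.998
grasp_force: 0.0
at [0.4453 0.293  0.1209] t 3.075 op 0.998
turn [-0.0066  0.0037  0.0003]
shift [0.0013 0.0032 0.0828]
```

```bash
python3 -m jog '[0.001,0.003,0.03,0,0,0,0, 0.001,0.003,0.06,0,0,0,0, 0.001,0.003,0.083,0,0,0,0, 0.001,0.003,0.083,0,0,0,0, 0.001,0.003,0.083,0,0,0,1, 0.001,0.003,0.083,0,0,0,1, 0.001,0.003,0.083,0,0,0,1, 0.001,0.003,0.083,0,0,0,1, 0.001,0.003,0.083,0,0,0,1, 0.001,0.003,0.083,0,0,0,1, 0.001,0.003,0.083,0,0,0,1]'; python3 go.py .448 .2936 .12 .5938 .1072 .12 .5938 .1072 .049
```

```text
time_s: 4.45
eef_pos: [0.4523, 0.2951, 0.0432]
eef_rot: [0.0, 0.76, 0.65, 0.001]
wrist_force: [-2.0, 0.1, 8.7]
opening: 0.487
grasp_force: 59.5
at [0.4523 0.2951 0.0432] t 4.45 op 0.487
turn [ 0.0023 -0.0016  0.0001]
shift [-0.0021 -0.0039 -0.0768]
shift [-0.1638  0.1689 -0.0767]
shift [-0.1639  0.1687 -0.0057]
```

```bash
python3 -m jog '[0,0,-0.02,0,0,0,1, 0,0,-0.05,0,0,0,1, 0,0,-0.077,0,0,0,1, -0.04,0.04,-0.077,0,0,0,1, -0.08,0.08,-0.077,0,0,0,1, -0.12,0.12,-0.077,0,0,0,1, -0.15,0.15,-0.077,0,0,0,1, -0.164,0.169,-0.077,0,0,0,1, -0.164,0.169,-0.077,0,0,0,1, -0.164,0.169,-0.077,0,0,0,1]'; python3 go.py .5938 .1072 .065 .5938 .1072 .053; python3 - <<'E'
from h import *
for n in("side","top"):
    p=camera(n); u,v=px(p,(.594,.107,.06)).astype(int); f=p["frame"][max(v-75,0):v+75,u-90:u+90,::-1]; cv2.imwrite(f"pics/w_{n}.png",cv2.resize(f,None,fx=3,fy=3))
E
```

```text
time_s: 5.7
eef_pos: [0.592, 0.1076, 0.1179]
eef_rot: [-0.001, 0.759, 0.651, -0.0]
wrist_force: [0.8, 0.6, -1.0]
opening: 0.486
grasp_force: 60.8
at [0.592  0.1076 0.1179] t 5.7 op 0.486
turn [-0.0012 -0.0003  0.0009]
shift [-0.0001  0.0019  0.0529]
shift [-0.0001  0.0019  0.0649]
```

View pics/w_side.png

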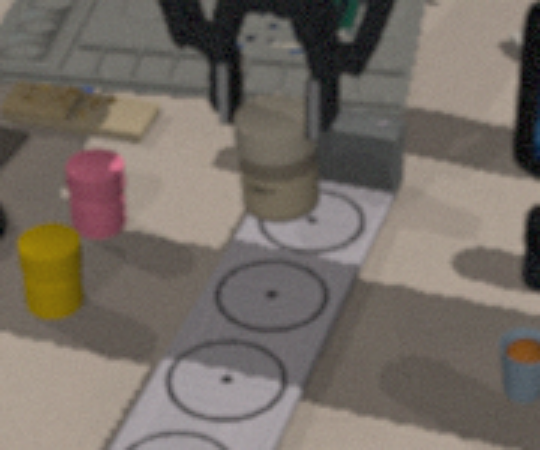

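The jar is held upright, with its lower rim at about (280,210) in the crop, over mark 2 (272,294).

```bash
python3 -m jog '[0,0.002,0.03,0,0,0,1, 0,0.002,0.05,0,0,0,1, 0,0.002,0.057,0,0,0,1, 0,0.002,0.06,0,0,0,1, 0,0.002,0.062,0,0,0,1, 0,0.002,0.062,0,0,0,1]'; python3 go.py .5938 .1072 .053
```

```text
time_s: 6.55
eef_pos: [0.5953, 0.106, 0.0567]
eef_rot: [0.0, 0.76, 0.65, 0.0]
wrist_force: [0.3, -0.3, -0.7]
opening: 0.487
grasp_force: 60.8
at [0.5953 0.106  0.0567] t 6.55 op 0.487
turn [ 0.0009 -0.0001 -0.0001]
shift [ 0.0009 -0.0017  0.0037]
```

```bash
python3 -m jog '[0.001,-0.0015,0.001,0,0,0,1, 0.001,-0.0015,0.002,0,0,0,1, 0.001,-0.0015,0.003,0,0,0,1, 0.001,-0.0015,0.003,0,0,0,1]';python3 -m jog '[0,0,0.001,0,0,0,1, 0,0,0.0015,0,0,0,1, 0,0,0.0015,0,0,0,1]'
```

```text
time_s: 7.05
eef_pos: [0.5937, 0.1073, 0.0534]
eef_rot: [0.0, 0.76, 0.65, 0.0]
wrist_force: [-1.2, 0.6, 3.1]
opening: 0.488
grasp_force: 61.2
time_s: 7.42
eef_pos: [0.5938, 0.1075, 0.0532]
eef_rot: [0.0, 0.76, 0.651, 0.0]
wrist_force: [-5.3, 1.3, 12.4]
opening: 0.484
grasp_force: 62.5
```

```bash
python3 -m jog '[0,0,-0.001,0,0,0,1, 0,0,-0.001,0,0,0,0.3, 0,0,-0.001,0,0,0,0, 0,0,-0.001,0,0,0,0, 0,0,-0.001,0,0,0,0, 0,0,-0.001,0,0,0,0, 0,0,-0.02,0,0,0,0, 0,0,-0.05,0,0,0,0, 0,0,-0.09,0,0,0,0, 0,0,-0.09,0,0,0,0]'; python3 go.py .4383 .0563 .125 .4383 .0563 .035
```

```text
time_s: 8.68
eef_pos: [0.5969, 0.1073, 0.1473]
eef_rot: [0.003, 0.76, 0.65, 0.003]
wrist_force: [-0.4, -0.6, 0.3]
opening: 1.001
grasp_force: 0.0
at [0.5969 0.1073 0.1473] t 8.675 op 1.001
turn [ 0.0091 -0.0013  0.0001]
shift [-0.0748 -0.149   0.0208]
shift [-0.0749 -0.1498  0.1108]
```

```bash
python3 -m jog '[-0.075,-0.151,0.02,0,0,0,0, -0.075,-0.151,0.02,0,0,0,0, -0.075,-0.151,0.02,0,0,0,0, -0.075,-0.151,0.02,0,0,0,0, -0.075,-0.151,0.02,0,0,0,0, -0.075,-0.151,0.02,0,0,0,0, -0.075,-0.151,0.02,0,0,0,0]'; python3 go.py .4383 .0563 .035; python3 - <<'E'
from h import *
p=camera("top"); f=p["frame"][185:325,175:415,::-1]; cv2.imwrite("pics/c2.png",cv2.resize(f,None,fx=3,fy=3,interpolation=cv2.INTER_CUBIC))
E
```

```text
time_s: 9.55
eef_pos: [0.4336, 0.0565, 0.1218]
eef_rot: [0.0, 0.759, 0.651, 0.0]
wrist_force: [0.2, -0.5, -0.4]
opening: 1.003
grasp_force: 0.0
at [0.4336 0.0565 0.1218] t 9.55 op 1.003
turn [ 0.0004 -0.      0.0004]
shift [0.0005 0.0046 0.0868]
```

View pics/c2.png

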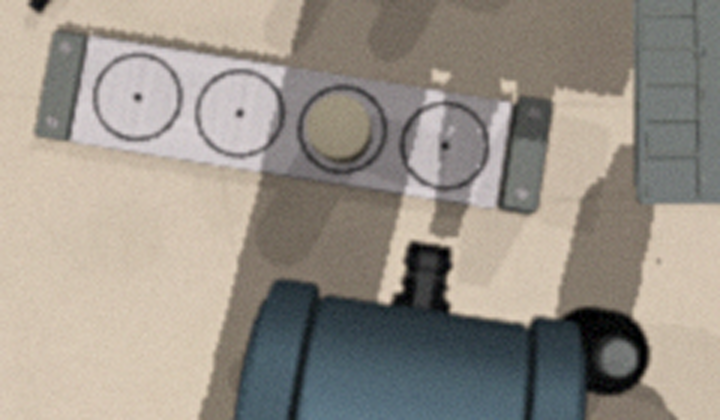

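The jar stands inside ring 2, with its lid at crop (337,125) and the ring at (342,129), which is consistent with parallax. Next I grasp the dark jar.

```bash
python3 -m jog '[0,0.0045,0.03,0,0,0,0, 0,0.0045,0.06,0,0,0,0, 0,0.0045,0.085,0,0,0,0, 0,0.0045,0.087,0,0,0,0, 0,0.0045,0.087,0,0,0,0, 0,0.0045,0.087,0,0,0,1, 0,0.0045,0.087,0,0,0,1, 0,0.0045,0.087,0,0,0,1, 0,0.0045,0.087,0,0,0,1, 0,0.0045,0.087,0,0,0,1, 0,0.0045,0.087,0,0,0,1, 0,0.0045,0.087,0,0,0,1]'; python3 go.py .438 .0563 .12 .6056 .1823 .12; python3 - <<'E'
from h import *
p=camera("top"); u,v=px(p,(.594,.1075,.068)); print((u-175)*3,(v-185)*3)
E
```

```text
time_s: 11.1
eef_pos: [0.4377, 0.0557, 0.0356]
eef_rot: [0.0, 0.76, 0.65, 0.0]
wrist_force: [-3.8, 0.7, 9.1]
opening: 0.365
grasp_force: 58.6
at [0.4377 0.0557 0.0356] t 11.1 op 0.365
turn [0.0008 0.     0.0001]
shift [ 0.0006  0.0002 -0.0844]
shift [ 0.1509  0.1465 -0.0843]
336.0 120.0
```

```bash
python3 -m jog '[0,0,-0.02,0,0,0,1, 0,0,-0.06,0,0,0,1, 0,0,-0.095,0,0,0,1, 0.05,0.04,-0.095,0,0,0,1, 0.1,0.08,-0.095,0,0,0,1, 0.14,0.12,-0.095,0,0,0,1, 0.151,0.1465,-0.095,0,0,0,1, 0.151,0.1465,-0.095,0,0,0,1, 0.151,0.1465,-0.095,0,0,0,1, 0.151,0.1465,-0.095,0,0,0,1, 0.151,0.1465,-0.07,0,0,0,1, 0.151,0.1465,-0.04,0,0,0,1, 0.151,0.1465,-0.02,0,0,0,1, 0.151,0.1465,-0.016,0,0,0,1, 0.151,0.1465,-0.016,0,0,0,1, 0.151,0.1465,-0.016,0,0,0,1]'; python3 go.py .6056 .1823 .0456
```

```text
time_s: 13.15
eef_pos: [0.6063, 0.1825, 0.0519]
eef_rot: [0.001, 0.76, 0.65, 0.001]
wrist_force: [0.3, -0.0, -0.7]
opening: 0.368
grasp_force: 59.6
at [0.6063 0.1825 0.0519] t 13.15 op 0.368
turn [ 0.0021 -0.0006 -0.    ]
shift [-0.0003 -0.0006  0.0063]
```

```bash
python3 -m jog '[0,-0.0005,0.002,0,0,0,1, 0,-0.0005,0.004,0,0,0,1, 0,-0.0005,0.005,0,0,0,1, 0,-0.0005,0.0055,0,0,0,1, 0,-0.0005,0.0055,0,0,0,1]';python3 -m jog '[0,0,0.001,0,0,0,1, 0,0,0.001,0,0,0,1]'
```

```text
time_s: 13.78
eef_pos: [0.6049, 0.1826, 0.0458]
eef_rot: [-0.0, 0.76, 0.65, 0.0]
wrist_force: [-2.9, -0.0, 5.4]
opening: 0.362
grasp_force: 60.7
time_s: 14.02
eef_pos: [0.6049, 0.1827, 0.0457]
eef_rot: [0.0, 0.759, 0.651, 0.0]
wrist_force: [-4.5, 0.8, 10.6]
opening: 0.363
grasp_force: 61.7
```

```bash
python3 -m jog '[0,0,-0.001,0,0,0,0.3, 0,0,-0.001,0,0,0,0, 0,0,-0.001,0,0,0,0, 0,0,-0.001,0,0,0,0, 0,0,-0.001,0,0,0,0, 0,0,-0.02,0,0,0,0, 0,0,-0.05,0,0,0,0, 0,0,-0.09,0,0,0,0, -0.02,-0.05,-0.09,0,0,0,0, -0.04,-0.1,-0.09,0,0,0,0, -0.051,-0.15,-0.09,0,0,0,0, -0.051,-0.15,-0.07,0,0,0,0, -0.051,-0.15,-0.04,0,0,0,0, -0.051,-0.15,-0.04,0,0,0,0]'; python3 go.py .4483 .1552 .032
```

```text
time_s: 15.78
eef_pos: [0.4474, 0.155, 0.0837]
eef_rot: [-0.001, 0.76, 0.65, -0.001]
wrist_force: [0.2, -0.0, -0.1]
opening: 1.002
grasp_force: 0.0
at [0.4474 0.155  0.0837] t 15.775 op 1.002
turn [-0.0026  0.0006  0.    ]
shift [0.0003 0.001  0.0516]
```

```bash
python3 -m jog '[0,0.001,0.02,0,0,0,0, 0,0.001,0.04,0,0,0,0, 0,0.001,0.0515,0,0,0,0, 0,0.001,0.0515,0,0,0,0, 0,0.001,0.0515,0,0,0,1, 0,0.001,0.0515,0,0,0,1, 0,0.001,0.0515,0,0,0,1, 0,0.001,0.0515,0,0,0,1, 0,0.001,0.0515,0,0,0,1, 0,0.001,0.0515,0,0,0,1, 0,0.001,0.0515,0,0,0,1]'; python3 go.py .6174 .2574 .12;  python3 - <<'E'
from h import *
p=camera("side"); f=p["frame"][220:370,230:430,::-1]; cv2.imwrite("pics/s3.png",cv2.resize(f,None,fx=3.5,fy=3.5,interpolation=cv2.INTER_CUBIC))
E
```

```text
time_s: 17.15
eef_pos: [0.4497, 0.155, 0.0326]
eef_rot: [-0.0, 0.76, 0.65, -0.0]
wrist_force: [0.1, 0.6, 1.0]
opening: -0.002
grasp_force: 0.0
at [0.4497 0.155  0.0326] t 17.15 op -0.002
turn [-0.      0.     -0.0001]
shift [ 0.127   0.1499 -0.0874]
```

View pics/s3.png

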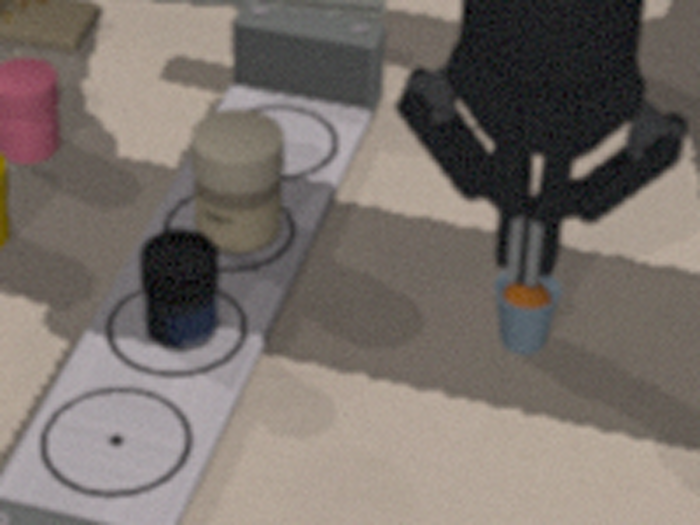

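The fingers closed behind the cup: tips at crop (525,280), cup at (525,315), still upright. The camera puts the cup farther towards +y, so I'll relocate it.

```bash
python3 - <<'E'
from h import *
p=camera("side"); g=lambda x,y,z: at(p,230+(x+.5)/3.5-.5,220+(y+.5)/3.5-.5,z).round(4)
print("rim",g(527,290,.034),"foot",g(523,339,0)); q=lambda X:((px(p,X)-[230,220])*3.5)
print("expected tip",q((.4497,.155,.0326-.025)),q((.4497,.155,.034)))
for n,x,y,X in[("dark foot",180,333,.01),("wide foot",237,238,.01),("dot4",116,440,.01)]: print(n,g(x,y,X))
t=camera("top"); d=spot_in(p,"small_cup_center"); print([(np.round(k["xyz"],3),k["confidence"]) for k in d])
E
```

```text
rim [0.4483 0.1579 0.034 ] foot [0.4477 0.1529 0.    ]
expected tip [518. 329.] [521.5 283.5]
dark foot [0.6042 0.1848 0.01  ]
wide foot [0.5898 0.1126 0.01  ]
dot4 [0.6184 0.2563 0.01  ]
[(array([0.445, 0.162, 0.023]), 0.88), (array([0.601, 0.212, 0.01 ]), 0.71)]
```

```bash
python3 - <<'E'
from h import *
p=camera("side"); o=px(p,(.594,.107,.06))-[90,75]
for z in(.09,.10,.11,.12): print(z,(px(p,(.569,.111,z))-o)*3,(px(p,(.615,.104,z))-o)*3)
print("lid",(px(p,(.592,.1076,.1327))-o)*3)
cv2.imwrite("pics/s4.png",cv2.resize(p["frame"][235:320,330:430,::-1],None,fx=7,fy=7,interpolation=cv2.INTER_CUBIC))
E
```

```text
0.09 [315. 189.] [234. 174.]
0.1 [315. 174.] [234. 159.]
0.11 [315. 159.] [234. 144.]
0.12 [315. 144.] [234. 129.]
lid [273. 117.]
```

View pics/s4.png

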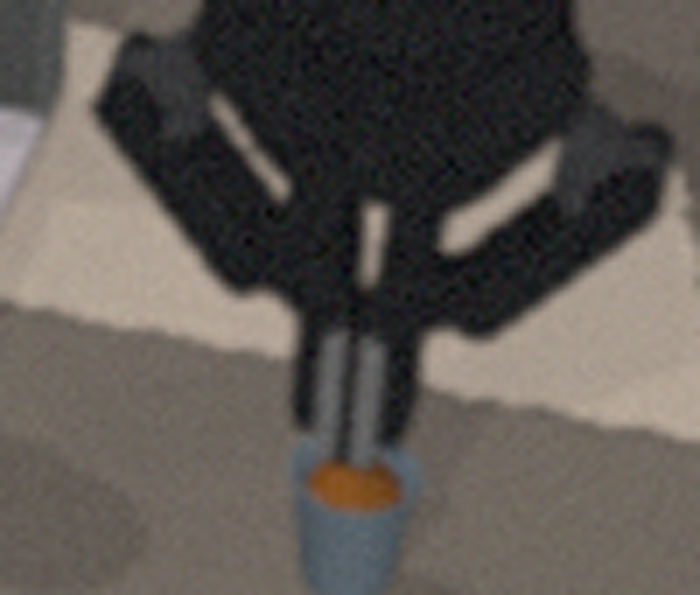

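The fingertips really sit just above the paste, at about TCP reading + 3 mm, so they stand about 28 mm higher than the spec implies. I'll lift, open and go lower.

```bash
python3 -m jog '[0,0,-0.01,0,0,0,1, 0,0,-0.02,0,0,0,0, 0,0,-0.02,0,0,0,0, 0,0,-0.02,0,0,0,0, 0,0,-0.02,0,0,0,0, 0,0,-0.02,0,0,0,0, 0,0,-0.01,0,0,0,0, 0.001,-0.001,0.005,0,0,0,0, 0.001,-0.001,0.015,0,0,0,0, 0.001,-0.001,0.021,0,0,0,0, 0.001,-0.001,0.021,0,0,0,0]'; python3 -m jog '[0,0,0,0,0,0,1, 0,0,0,0,0,0,1, 0,0,0,0,0,0,1, 0,0,0,0,0,0,1, 0,0,0,0,0,0,1, 0,0,0,0,0,0,1, 0,0,0,0,0,0,1, 0,0,0,0,0,0,1]'; python3 go.py .6174 .2574 .1
```

```text
time_s: 18.77
eef_pos: [0.4484, 0.1561, 0.0109]
eef_rot: [-0.0, 0.76, 0.65, -0.001]
wrist_force: [-0.1, -0.4, 0.3]
opening: 0.999
grasp_force: 0.0
time_s: 19.77
eef_pos: [0.4492, 0.1562, 0.0122]
eef_rot: [0.0, 0.76, 0.65, 0.0]
wrist_force: [-0.4, -0.7, 5.2]
opening: 0.304
grasp_force: 58.6
at [0.4492 0.1562 0.0122] t 19.775 op 0.304
turn [ 0.0006 -0.0002  0.0001]
shift [ 0.1258  0.1507 -0.0877]
```

```bash
python3 -m jog '[0,0,-0.02,0,0,0,1, 0,0,-0.06,0,0,0,1, 0,0,-0.088,0,0,0,1, 0.05,0.05,-0.088,0,0,0,1, 0.09,0.1,-0.088,0,0,0,1, 0.126,0.14,-0.088,0,0,0,1, 0.126,0.151,-0.088,0,0,0,1, 0.126,0.151,-0.088,0,0,0,1, 0.126,0.151,-0.088,0,0,0,1, 0.126,0.151,-0.07,0,0,0,1, 0.126,0.151,-0.04,0,0,0,1, 0.126,0.151,-0.02,0,0,0,1, 0.126,0.151,-0.017,0,0,0,1, 0.126,0.151,-0.017,0,0,0,1, 0.126,0.151,-0.017,0,0,0,1]'; python3 go.py .6174 .2574 .0222
```

```text
time_s: 21.65
eef_pos: [0.6184, 0.2576, 0.0299]
eef_rot: [0.001, 0.76, 0.65, 0.001]
wrist_force: [0.5, 0.1, -0.2]
opening: 0.308
grasp_force: 59.2
at [0.6184 0.2576 0.0299] t 21.65 op 0.308
turn [ 0.002  -0.0008 -0.    ]
shift [-0.0004 -0.001   0.0077]
```

```bash
python3 -m jog '[0,-0.001,0.003,0,0,0,1, 0,-0.001,0.005,0,0,0,1, 0,-0.001,0.0065,0,0,0,1, 0,-0.001,0.0065,0,0,0,1, 0,-0.001,0.0065,0,0,0,1]';python3 -m jog '[0,0,0.001,0,0,0,1, 0,0,0.001,0,0,0,1]'
```

```text
time_s: 22.28
eef_pos: [0.6165, 0.2576, 0.0223]
eef_rot: [-0.0, 0.76, 0.65, 0.0]
wrist_force: [-2.0, -0.1, 3.3]
opening: 0.308
grasp_force: 59.5
time_s: 22.52
eef_pos: [0.6165, 0.2578, 0.0222]
eef_rot: [-0.0, 0.76, 0.651, 0.0]
wrist_force: [-4.3, -0.6, 8.5]
opening: 0.308
grasp_force: 60.1
```

```bash
python3 -m jog '[0,0,-0.001,0,0,0,0.3, 0,0,-0.001,0,0,0,0, 0,0,-0.001,0,0,0,0, 0,0,-0.001,0,0,0,0, 0,0,-0.001,0,0,0,0, 0,0,-0.02,0,0,0,0, 0,0,-0.06,0,0,0,0, 0,0,-0.12,0,0,0,0, 0,0,-0.18,0,0,0,0, -0.353,-0.125,-0.18,0,0,0,0, -0.353,-0.125,-0.18,0,0,0,0, -0.353,-0.125,-0.18,0,0,0,0, -0.353,-0.125,-0.18,0,0,0,0, -0.353,-0.125,-0.18,0,0,0,0, -0.353,-0.125,-0.18,0,0,0,0, -0.353,-0.125,-0.18,0,0,0,0, -0.353,-0.125,-0.18,0,0,0,0, -0.353,-0.125,-0.18,0,0,0,0, -0.353,-0.125,-0.18,0,0,0,0]'; python3 go.py .4382 -.072 .084; python3 - <<'E'
from h import *
p=camera("side"); f=p["frame"][140:390,220:430,::-1]; cv2.imwrite("pics/s5.png",cv2.resize(f,None,fx=2.4,fy=2.4,interpolation=cv2.INTER_CUBIC))
E
```

```text
time_s: 24.9
eef_pos: [0.439, -0.0708, 0.2011]
eef_rot: [-0.0, 0.759, 0.651, 0.0]
wrist_force: [0.4, 0.7, -0.1]
opening: 0.995
grasp_force: 0.0
at [ 0.439  -0.0708  0.2011] t 24.9 op 0.995
turn [-0.0001 -0.0001  0.0024]
shift [-0.0013 -0.0006  0.1171]
```

View pics/s5.png

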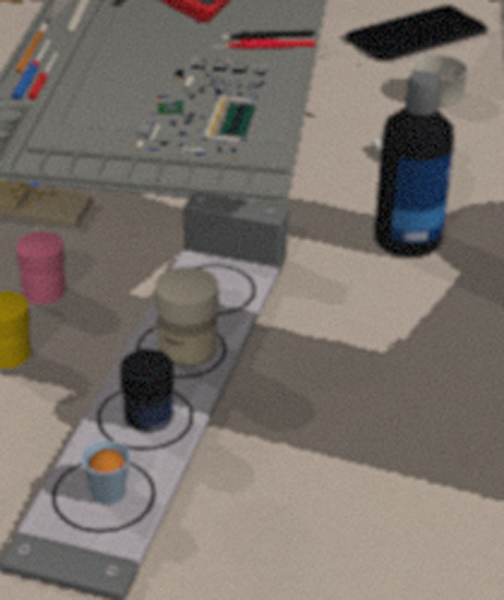

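The three small ones stand upright in their rings: cup (106,475), dark jar (148,390) and cream jar (187,320) in the crop. The bottle is free at (413,170). I'll descend on the bottle.

```bash
python3 -m jog '[-0.001,-0.0005,0.03,0,0,0,0, -0.001,-0.0005,0.06,0,0,0,0, -0.001,-0.0005,0.09,0,0,0,0, -0.001,-0.0005,0.11,0,0,0,0, -0.001,-0.0005,0.12,0,0,0,0, -0.001,-0.0005,0.12,0,0,0,0]'; python3 -m jog '[0,0,0,0,0,0,1, 0,0,0,0,0,0,1, 0,0,0,0,0,0,1, 0,0,0,0,0,0,1, 0,0,0,0,0,0,1, 0,0,0,0,0,0,1]'; python3 go.py .5818 .0322 .19;  python3 - <<'E'
from h import *
p=camera("side"); f=p["frame"][120:270,320:470,::-1]; cv2.imwrite("pics/s6.png",cv2.resize(f,None,fx=3.5,fy=3.5,interpolation=cv2.INTER_CUBIC))
E
```

```text
time_s: 25.7
eef_pos: [0.4377, -0.0724, 0.0807]
eef_rot: [-0.001, 0.759, 0.651, -0.0]
wrist_force: [0.4, -0.5, -0.4]
opening: 0.998
grasp_force: 0.0
time_s: 26.45
eef_pos: [0.4387, -0.0732, 0.0823]
eef_rot: [0.001, 0.76, 0.65, 0.0]
wrist_force: [-1.8, 0.9, 4.5]
opening: 0.643
grasp_force: 62.6
at [ 0.4387 -0.0732  0.0823] t 26.45 op 0.643
turn [0.0016 0.0005 0.    ]
shift [ 0.1261  0.1254 -0.1075]
```

View pics/s6.png

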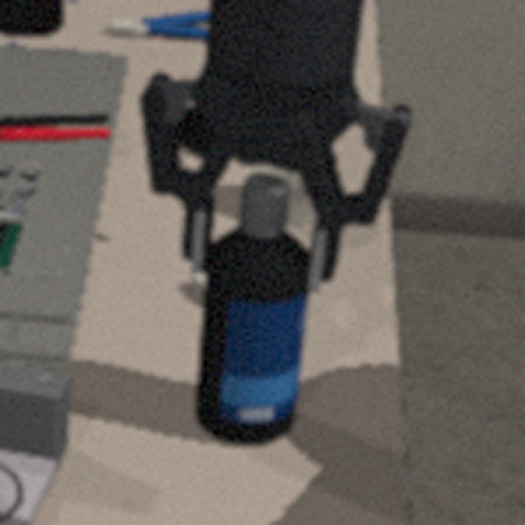

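The bottle is gripped round the body just below the shoulder, upright, with the cap clear of the palm.

```bash
python3 -m jog '[0,0,-0.015,0,0,0,1, 0,0,-0.04,0,0,0,1, 0,0,-0.07,0,0,0,1, 0,0,-0.1,0,0,0,1, 0.02,0.02,-0.1,0,0,0,1, 0.045,0.045,-0.1,0,0,0,1, 0.07,0.07,-0.1,0,0,0,1, 0.095,0.095,-0.1,0,0,0,1, 0.115,0.115,-0.1,0,0,0,1, 0.126,0.1255,-0.1,0,0,0,1, 0.126,0.1255,-0.1,0,0,0,1, 0.126,0.1255,-0.08,0,0,0,1, 0.126,0.1255,-0.055,0,0,0,1, 0.126,0.1255,-0.035,0,0,0,1, 0.126,0.1255,-0.02,0,0,0,1, 0.126,0.1255,-0.02,0,0,0,1, 0.126,0.1255,-0.02,0,0,0,1]'; python3 go.py .5818 .0322 .0923
```

```text
time_s: 28.62
eef_pos: [0.5819, 0.032, 0.102]
eef_rot: [0.0, 0.76, 0.65, 0.0]
wrist_force: [0.4, -0.3, -1.8]
opening: 0.643
grasp_force: 63.8
at [0.5819 0.032  0.102 ] t 28.625 op 0.643
turn [ 0.0012  0.     -0.0003]
shift [ 0.0002 -0.0001  0.0097]
```

```bash
python3 -m jog '[0,0,0.003,0,0,0,1, 0,0,0.006,0,0,0,1, 0,0,0.008,0,0,0,1, 0,0,0.009,0,0,0,1, 0,0,0.009,0,0,0,1]';python3 -m jog '[0,0,0.001,0,0,0,1, 0,0,0.001,0,0,0,1]'
```

```text
time_s: 29.25
eef_pos: [0.5813, 0.0323, 0.0924]
eef_rot: [-0.0, 0.76, 0.65, -0.0]
wrist_force: [-1.8, 1.1, 3.2]
opening: 0.64
grasp_force: 63.9
time_s: 29.5
eef_pos: [0.5814, 0.0324, 0.0924]
eef_rot: [-0.0, 0.759, 0.651, -0.0]
wrist_force: [-4.7, 0.2, 11.0]
opening: 0.64
grasp_force: 64.7
```

```bash
python3 -m jog '[0,0,-0.001,0,0,0,0.5, 0,0,-0.001,0,0,0,0, 0,0,-0.001,0,0,0,0, 0,0,-0.001,0,0,0,0, 0,0,-0.001,0,0,0,0, 0,0,-0.02,0,0,0,0, 0,0,-0.06,0,0,0,0, 0,0,-0.12,0,0,0,0, 0,0,-0.16,0,0,0,0, 0,-0.2,-0.16,0,0,0,0, 0,-0.2,-0.16,0,0,0,0, 0,-0.2,-0.16,0,0,0,0, 0,-0.2,-0.16,0,0,0,0, 0,-0.2,-0.16,0,0,0,0]'; python3 - <<'E'
from h import *
p=camera("side"); f=p["frame"][170:395,200:400,::-1]; cv2.imwrite("pics/s7.png",cv2.resize(f,None,fx=2.6,fy=2.6,interpolation=cv2.INTER_CUBIC))
t=camera("top"); f=t["frame"][185:325,175:455,::-1]; cv2.imwrite("pics/t7.png",cv2.resize(f,None,fx=2.8,fy=2.8,interpolation=cv2.INTER_CUBIC))
D=np.array([[0.5816,.0322],[.594,.1073],[.6057,.1825],[.6174,.2573]])
for m,h in zip(D,(.15,.058,.046,.034)):
    print("top px expected",(px(t,(*m,.01+h))-[175,185])*2.8+1, "side foot exp",(px(p,(*m,.01))-[200,170])*2.6+1)
E
```

```text
time_s: 31.25
eef_pos: [0.3843, 0.0631, 0.2526]
eef_rot: [0.001, 0.759, 0.651, 0.001]
wrist_force: [0.5, -0.2, 0.3]
opening: 0.999
grasp_force: 0.0
top px expected [421.  115.8] side foot exp [284.4 237.6]
top px expected [314.6 113. ] side foot exp [248. 300.]
top px expected [216.6  99. ] side foot exp [209.  375.4]
top px expected [118.6  85. ] side foot exp [164.8 458.6]
```

View pics/t7.png

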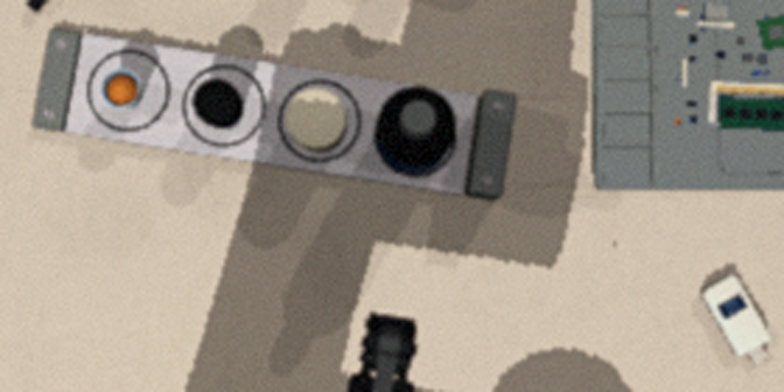

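View pics/s7.png

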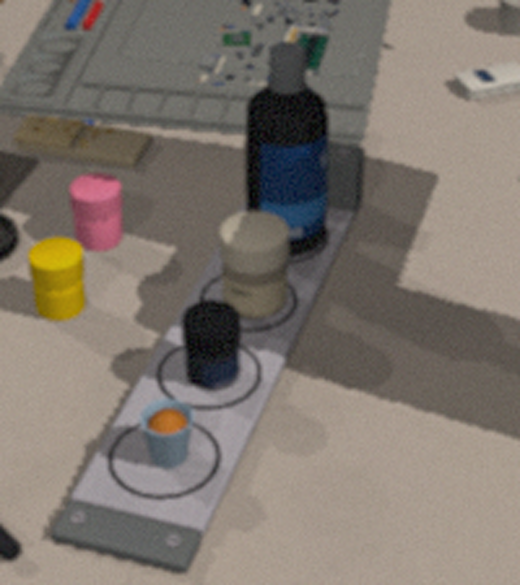

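Top view: cup (121,89), dark jar (218,103), cream jar (315,118) and bottle cap (417,118) are each within about 3 mm of where they should appear. The side view shows all four upright in their rings, in height order from the tall block. The USB tester is in place and the arm is clear.

```bash
python3 -c "
from bench import *
print(hand_in())"
```

```text
the job is handed in; nothing more can be done
None
```

I handed the job in at about 31 s: bottle, cream jar, dark jar and cup stand upright in their rings in height order from the tall end block, each within about 3 mm of centre by camera, and the USB tester was not touched.

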